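Lid the pigment pot and hold it down with the spring press

TASK

Set the loose wooden lid onto the wide ceramic pot so that it sits seated and level, and let go of it. Then take the spring press out of its holder and, holding it upright, press its rubber foot gently onto the brass dot on top of the lid's knob, pushing the foot about halfway in and never against its stop. Finish while still holding the press there; do not shift the pot, and leave everything else alone.

Things in the scene. Friction and masses are not known exactly. Their poses are not given: they have to be found in the camera images.
- pot: wide white ceramic pot, loose, about 0.3 kg, straight round wall: outside 76 mm, inside 66 mm across, 60 mm tall, open on top; origin under its centre, z up
- pot_rim (a point): centre of the pot's mouth, at the height of its rim, 60 mm above its underside
- lid: loose turned wooden lid, about 60 g, lying right way up on the table. From below: a plug 60 mm across and 8 mm tall that drops into the pot's mouth, a flange 76 mm across and 6 mm thick that rests on the rim, and in the middle a round knob 26 mm across and 24 mm tall to grip it by. 38 mm tall in all; origin under the plug's centre, z up
- lid_flange (a point): centre of the lid's flange underside, 8 mm above the lid's origin; when seated it coincides with pot_rim
- lid_spot (a point): the marked spot: a flush brass dot 12 mm across in the centre of the flat top of the lid's knob, 38 mm above the lid's origin
- holder: fixed upright wooden tube that holds the press: 44 mm outside, 27 mm bore, 90 mm tall, on a disc foot 76 mm across and 5 mm thick; origin under its centre
- holder_top (a point): centre of the mouth of the holder, 90 mm above the table
- press: spring press, about 170 g, upright in the holder: aluminium barrel 24 mm across, 115 mm long; a collar 38 mm across, 45 to 51 mm above the barrel's lower end, rests on the holder's mouth; grip the banded barrel above it. A sprung foot sticks 36 mm out below. Origin: centre of the barrel's lower end, z up the barrel. Lift it straight up at least 85 mm to clear the holder
- press_tip (a point): centre of the underside of the press's rubber foot (14 mm across), 36 mm below the barrel's lower end when the spring is out; it moves with the foot
- press_foot (a joint): how far the foot is pushed into the barrel, m: 0 fully out, 0.016 against its stop. The spring takes 1.0 N to start it and 0.25 N more for each mm (3 N at 8 mm, 5 N at 16 mm)
- jar_tall: round capped paint jar, 40 mm wide, 62 mm tall; origin under its centre. A bystander, not to be disturbed
- jar_short: round capped paint jar, 42 mm wide, 45 mm tall; origin under its centre. A bystander, not to be disturbed
- cup_small: small open ceramic cup, 42 mm wide, 35 mm tall, too small for the lid; origin under its centre. A bystander, not to be disturbed
- tube: metal paint tube lying flat, 26 mm thick, 34 mm wide at its crimped end and 95 mm long along its own x; origin under its crimped end. A bystander, not to be disturbed
- brush: paint brush lying on the table, 190 mm long along its own x, less than 25 mm thick; origin under its middle. A bystander, not to be disturbed
- paintbox: flat white watercolour box, 110 x 200 x 12 mm; origin under its centre. A bystander, not to be disturbed
Not all that is in view belongs to the job. What is shaped like the lid but pink or turquoise is not meant.

How it is judged:
On the way, in this order (a step that is already met when the one before it is completed fails the run):
1. the lid sits seated and level on the pot, let go (horizontal distance between lid_flange and pot_rim below 0.006 m and z of lid_flange in the frame of pot_rim between -0.0025 and 0.0025 m and angle between the z axis of lid and the z axis of pot, either way round below 0.06 rad and angle between each of lid, pot's own z axis and vertical below 0.08 rad and contact force between each of the fingers, the arm and lid below 0.1 N), for 0.2 s.
2. the press is out of its holder, lid still seated (horizontal distance between lid_flange and pot_rim below 0.006 m and z of lid_flange in the frame of pot_rim between -0.0025 and 0.0025 m and angle between the z axis of lid and the z axis of pot, either way round below 0.06 rad and angle between each of lid, pot's own z axis and vertical below 0.08 rad and z of press_tip in the frame of holder_top above 0.002 m and contact force between the fingers and press above 0.5 N), for 0.1 s.
At the end, for the whole second after the job is handed in: Lid untouched on the pot: within 2.5 mm of seated, centred within 6 mm, level within 0.06 rad. The gripper holds the press still, upright within 0.12 rad, foot within 6 mm of the dot's centre, pushed in 3 to 13.5 mm with 1.2 to 7 N. The pot is within 30 mm of its start (all of step 1 and horizontal distance between press_tip and lid_spot below 0.006 m and distance between press_tip and lid_spot below 0.008 m and angle between press's own z axis and vertical below 0.12 rad and z of press_tip in the frame of press below 0 m and contact force between press and lid between 1.2 and 7 N and value of joint press_foot between 0.003 and 0.0135 m and contact force between the fingers and press above 0.5 N and linear speed of press below 0.02 m/s and distance of pot from where it was at the start of the episode below 0.03 m); the arm keeps its last pose, push and grip.
It fails at once if the press is pushed onto the lid with more than 14 N (contact force between press and lid above 14 N).
It fails at once if the foot is pushed against its stop (value of joint press_foot above 0.0155 m).
It fails at once if the pot is tipped or shifted more than 40 mm (angle between pot's own z axis and vertical above 0.35 rad or distance of pot from where it was at the start of the episode above 0.04 m).
It fails at once if a bystander is moved more than 30 mm (distance of any of jar_tall, jar_short, cup_small, tube, brush, paintbox from where it was at the start of the episode above 0.03 m).
It also fails if it takes over 64 s, if anything falls off the work surface, if the arm or the gripper's body presses on something with over 40 N, if the wrist force passes 120 N, or if a joint passes its speed limit or range.

ROBOT

A 7-joint arm with a two-finger parallel gripper is mounted at the origin on the work surface. World frame = base frame: x ahead of the robot, y to its left, z up, the work surface at z = 0. Lengths are in m, angles in rad, forces in N, time in s.
With the tool pointing down it reaches from about 0.425 to 0.975 m from the base axis. Payload 16.7 kg.
Tool frame: the origin (TCP) lies midway between the tips of the shut fingers; the grasp point (between the pads) lies ctrl.tcp_to_grasp behind it (ctrl.tcp_to_grasp is the distance from the TCP to the grasp point, in m); z points along the fingers, y is the line along which they close (so a half turn about z gives the same grasp; the last joint's range is limited). The gripper opens to 85 mm and grips with 20 to 120 N. Pads are 22 mm wide; open, the fingers measure 114 mm over their backs; the gripper's body (76 mm by 85 mm) begins 54 mm behind the grasp point. The pads swing forward as they close: fully open they stand 13 mm farther back than shut.
Start: joints at [1.044, 0.426, 0.074, 1.606, -0.034, 1.111, -0.067], TCP at [0.248, -0.628, 0.231] pointing down, gripper open.
Joint ranges: [-2.85, 2.85], [-0.5, 2.14], [-1.23, 1.37], [0.21, 2.46], [-1.02, 4.16], [0.16, 2.05], [-2.73, 2.73]. Speed limits (rad/s): [1.89, 1.89, 2.39, 2.39, 3.01, 3.01, 3.01].

INTERFACE

Orientations are given as a unit quaternion [x, y, z, w].
In Python, from workcell import ctrl gives the robot as it stands. The module is installed in compiled form; this text tells all that it offers.
- The arm moves only by the tool apply_moves, never from a script. Its argument "moves" is a list of rows, each a list of 4 numbers: the shift along the tool's x, y, z in mm, then the turn about the tool's z in rad. A call has 1 to 12 rows; each row shifts and turns the commanded pose from where the row before left it, along the tool's axes as they then stand; what a row does not reach is not made up. A row lasts 1/12 s, in which the tool goes at most 41.7 mm and 7.16 degrees, less where a joint would pass 70% of its speed; a pose out of reach is approached as far as the arm can. A call is refused whole if a number of a shift passes 41.7 or a number of a turn 0.125, either way. A call with a gripper value outside its range is refused whole. "gripper" is the closure in counts, from 0 (fully open) to 255 (shut), set as the call begins (left out, the last holds). The fingers move at their own pace and stop on an object; "grip_force" is the grip in N (left out, the last holds). Time passes only in rows, so rows that do not move let the fingers close. It gives the time, the measured TCP pose, the force, the opening and the grip force at its end, in the units of the state.
- ctrl.sense(): the state, without advancing time (a new reading comes with each control period).
- ctrl.capture(name): name is "side" or "top"; returns the picture (384x512x3 uint8, blue, green, red); there is no depth.
- ctrl.get_calibration(name): a dict with "mtx" (3x3 intrinsics, pixels), "k1" (the pictures are not rectified: a ray, as slopes to the right and down, at radius r is drawn at 1 + k1 r^2 times it, then the intrinsics apply), "R" (3x3) and "t" (3): a world point X has camera coordinates R X + t. Camera axes: x right, y down, z forward; pixel columns grow to the right and rows downward; lengths in m; the calibration is good to about 2 mm. A picture is of the moment at which its call begins. get_calibration takes no time and is no camera call.
- ctrl.sign_off(): hands the job in; it is judged then, once.
Trained networks look in the newest picture that a camera, given by its name, has taken for a name from the list of things; names that differ only in an ending like _2 or _b are one class to them, and where a whole thing is asked for, a point or a joint stands for the part that bears it (a point fixed in the world has none). Each returns a list of dicts, best first, with "confidence" (0 to 1); they miss things now and then, are a little off and sometimes report something else, mostly with a low value. They report only what shows in the picture. A call takes as long as a camera call. They do not tell look-alikes from the thing itself.
- ctrl.search_frame(camera, target): "position" ([x, y, z] in m, in world coordinates, good to about 4 mm: the middle of the surface that is visible of it).
The state is a dict: "t": time; "joint_positions": joint angles; "qvel": joint speeds; "joint_torque": joint torques, N m; "eef_pos": TCP position; "eef_rot": TCP orientation; "wrist_force": force on the tool from outside, world axes, zero at the start; "ft_torque": the same for the moment, N m; "grip_width": opening from 0.0 (shut) to 1.0 (fully open); "grasp_force": force on a finger pad.
Only numpy, scipy, OpenCV 4.12 (cv2) and the standard library are available. Lean on these libraries where they do the work, as an engineer would, in place of code of your own. Each camera call takes 0.05 s, during which the arm holds its last target. There are 200 camera calls.

## Working session

There is one attempt and no reset: what is moved stays moved. The work goes in short steps, Python scripts to look and compute and a tool call to move; the robot and the scene stay as the last step left them, time stands still between calls to the robot, and variables do not carry over. Pictures are saved under pics/ and viewed, at most 13 in all, crops included, and the job is handed in when it is done.

Besides the shell and the picture viewer there is one more tool, called after ">>>" as a command line: name --pt "numbers of a row" for each row, then --argument value for the rest. apply_moves: Moves the arm, as the interface text tells. Its arguments: {"type":"object","properties":{"moves":{"type":"array","items":{"type":"array","items":{"type":"number"}}},"gripper":{"type":"number"},"grip_force":{"type":"number"}},"required":["moves"]}

```bash
mkdir -p pics; cat > h.py <<'E'
import numpy as np, cv2
from workcell import ctrl
def proj(n,X):
    c=ctrl.get_calibration(n);p=np.array(c["R"])@np.array(X,float)+np.array(c["t"]).ravel()
    s=p[:2]/p[2];s=s*(1+c["k1"]*(s@s));m=np.array(c["mtx"]);return m[:2,:2]@s+m[:2,2]
def back(n,uv,z):
    c=ctrl.get_calibration(n);m=np.array(c["mtx"]);d=np.linalg.solve(m[:2,:2],np.array(uv,float)-m[:2,2]);s=d.copy()
    for _ in range(30): s=d/(1+c["k1"]*(s@s))
    R=np.array(c["R"]);o=-R.T@np.array(c["t"]).ravel();r=R.T@np.array([*s,1]);return o+r*(z-o[2])/r[2]
E
python3 - <<'E'
from h import *
for n in("top","side"):cv2.imwrite(f"pics/{n}0.png",ctrl.capture(n))
for n in("top","side"):
  c=ctrl.get_calibration(n);print(n,c["mtx"],c["k1"],-np.array(c["R"]).T@np.array(c["t"]).ravel())
  for t in("lid","pot","holder","press"):
    print(t,[(np.round(d["position"],3),round(d["confidence"],2)) for d in ctrl.search_frame(n,t)])
print(ctrl.sense(),ctrl.tcp_to_grasp)
E
```

```text
top [[398.47163218   0.         252.72910434]
 [  0.         398.47163218 185.56649903]
 [  0.           0.           1.        ]] -0.03812053174311491 [ 0.45751014 -0.03212004  1.20492366]
lid [(array([ 0.557, -0.038,  0.013]), 0.97), (array([0.533, 0.084, 0.014]), 0.86), (array([0.437, 0.001, 0.012]), 0.59)]
pot [(array([0.52 , 0.212, 0.002]), 0.7)]
holder [(array([ 0.486, -0.176,  0.006]), 0.85), (array([0.644, 0.337, 0.018]), 0.73)]
press [(array([ 0.494, -0.189,  0.134]), 0.6)]
side [[364.55999499   0.         258.10798041]
 [  0.         364.55999499 186.19116443]
 [  0.           0.           1.        ]] -0.03862556031392827 [0.41999978 0.61675338 0.78889287]
lid [(array([0.53 , 0.089, 0.01 ]), 0.97), (array([0.436, 0.018, 0.016]), 0.65), (array([ 0.552, -0.028,  0.01 ]), 0.63), (array([0.692, 0.144, 0.046]), 0.55)]
pot [(array([0.522, 0.192, 0.033]), 0.79)]
holder [(array([ 0.493, -0.176,  0.024]), 0.7), (array([0.69 , 0.141, 0.05 ]), 0.61)]
press [(array([ 0.491, -0.184,  0.122]), 0.46)]
{'t': 0.5, 'joint_positions': array([ 1.04450512,  0.42612611,  0.07390775,  1.60600845, -0.03409648,
        1.11079274, -0.06709788]), 'qvel': array([ 0.00067864,  0.0005321 , -0.00021878, -0.00274355,  0.00024006,
        0.00011998,  0.00077677]), 'joint_torque': array([-2.42022019e-03, -9.48838592e+01,  3.75353739e+00, -4.63591611e+01,
        1.89642340e-02,  3.31359879e-03, -1.21384105e-04]), 'eef_pos': array([ 0.24832021, -0.6276215 ,  0.23128086]), 'eef_rot': array([ 9.82311729e-01,  1.87252944e-01,  1.77214798e-06, -3.95703972e-05]), 'wrist_force': array([0.3236899 , 0.3652561 , 0.35768408]), 'ft_torque': array([ 0.00151898, -0.04893636, -0.03022084]), 'grasp_force': 0.0, 'grip_width': 1.0032707257050972} 0.0187
```

View pics/top0.png

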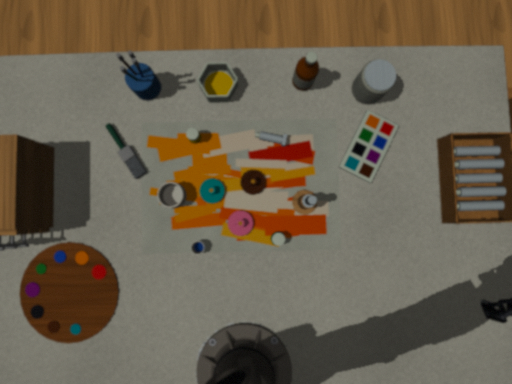

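View pics/side0.png

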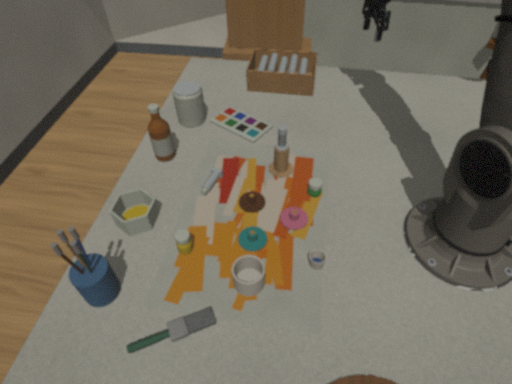

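Lid look-alikes in the top view are brown at (253,181), turquoise at (213,190) and pink at (241,222). In the side view they are at (252,202), (252,238) and (294,218). The wooden brown one matches the description. The pot is at top (171,195), side (249,275). The press and holder are at top (308,201), side (281,155). I'll check the choice in a close crop.

```bash
python3 - <<'E'
from h import *
a=cv2.imread("pics/top0.png")[150:250,145:345];b=cv2.imread("pics/side0.png")[120:300,150:350]
a=cv2.resize(a,None,fx=4,fy=4,interpolation=cv2.INTER_CUBIC)[:, :]
b=cv2.resize(b,None,fx=3.3,fy=3.3,interpolation=cv2.INTER_CUBIC)
cv2.imwrite("pics/a.png",a);cv2.imwrite("pics/b.png",b)
E
```

```text
(no output)
```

View pics/a.png

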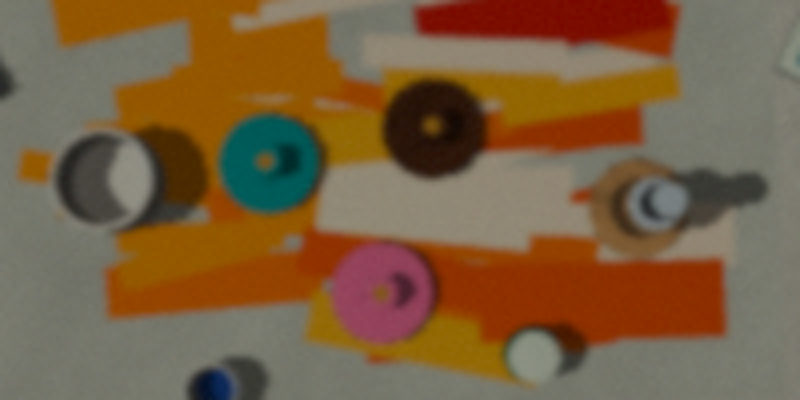

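View pics/b.png

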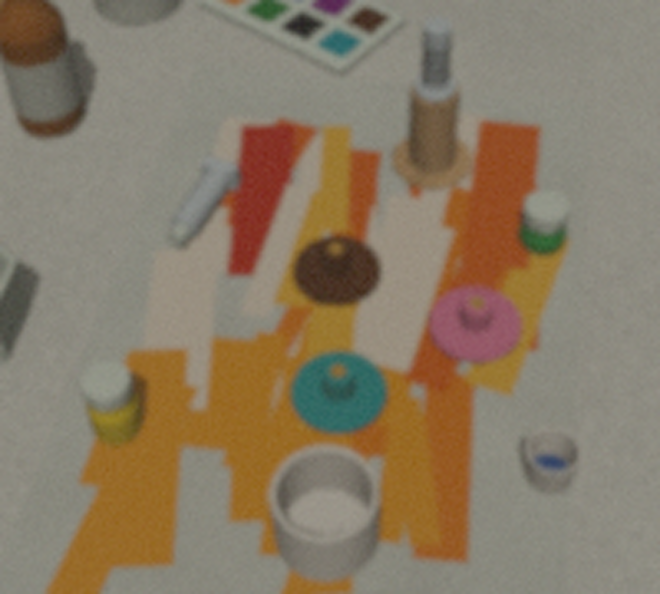

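```bash
python3 - <<'E'
from h import *
def A(u,v):return((u+.5)/4-.5+145,(v+.5)/4-.5+150)
def B(u,v):return((u+.5)/3.3-.5+150,(v+.5)/3.3-.5+120)
for n,z,a,b in[("liddot",.038,A(433,125),B(335,247)),("flange",.014,A(435,128),B(337,269)),("potrim",.06,A(107,180),B(325,494)),("presstop",.160,A(667,202),B(437,27)),("holdfoot",.005,A(640,207),B(432,160)),("turq",.038,A(266,160),B(338,370)),("pink",.038,A(382,292),B(477,302))]:
  print(n,np.round(back("top",a,z),4),np.round(back("side",b,z),4))
for t in("jar_tall","jar_short","cup_small","tube","brush"):
  print(t,[(np.round(d["position"],3),round(d["confidence"],2)) for d in ctrl.search_frame("top",t)[:2]])
E
```

```text
liddot [ 0.558 -0.038  0.038] [ 0.5576 -0.04    0.038 ]
flange [ 0.5578 -0.0396  0.014 ] [ 0.5559 -0.0366  0.014 ]
potrim [0.5213 0.1975 0.06  ] [0.5207 0.2036 0.06  ]
presstop [ 0.4935 -0.1899  0.16  ] [ 0.4938 -0.1904  0.16  ]
holdfoot [ 0.4955 -0.1928  0.005 ] [ 0.4931 -0.1897  0.005 ]
turq [0.5348 0.085  0.038 ] [0.5332 0.0839 0.038 ]
pink [0.4366 0.0017 0.038 ] [0.4346 0.0011 0.038 ]
jar_tall [(array([0.694, 0.134, 0.057]), 0.55)]
jar_short [(array([ 0.387, -0.109,  0.043]), 0.47)]
cup_small [(array([0.365, 0.13 , 0.009]), 0.45)]
tube [(array([ 0.687, -0.099,  0.024]), 0.74)]
brush [(array([0.643, 0.335, 0.019]), 0.75), (array([ 0.488, -0.18 ,  0.006]), 0.29)]
```

```bash
cat >> h.py <<'E'
TH=np.linspace(0,2*np.pi,90,endpoint=False)
def fit(img,n,x0,circ,w=.012):
    "best xy whose circles (r,z) lie on image edges: mean abs difference across each circle"
    g=cv2.GaussianBlur(img,(3,3),0).astype(np.float32);best=[]
    def samp(x,y,r,z):
        p=np.array([proj(n,[x+r*np.cos(t),y+r*np.sin(t),z]) for t in TH],np.float32)
        return cv2.remap(g,p[:,0][None],p[:,1][None],cv2.INTER_LINEAR)[0]
    from scipy.optimize import minimize
    f=lambda q:-sum(np.abs(samp(q[0],q[1],r+.003,z)-samp(q[0],q[1],r-.003,z)).sum(1).mean() for r,z in circ)
    c=[(f((x0[0]+a,x0[1]+b)),x0[0]+a,x0[1]+b) for a in np.arange(-w,w+1e-6,.002) for b in np.arange(-w,w+1e-6,.002)]
    m=min(c);r=minimize(f,m[1:],method="Nelder-Mead",options=dict(initial_simplex=np.array(m[1:])+[[0,0],[.001,0],[0,.001]],xatol=1e-4));return np.round(r.x,4),round(r.fun,1)
E
python3 - <<'E'
from h import *
for n in("top","side"):
  im=cv2.imread(f"pics/{n}0.png")
  print(n,"pot",fit(im,n,(.521,.2),[(.038,.06),(.033,.06)]),fit(im,n,(.521,.2),[(.033,.06)]),fit(im,n,(.521,.2),[(.038,.06)]),"lid",fit(im,n,(.557,-.039),[(.038,.014)]),"foot",fit(im,n,(.494,-.19),[(.038,.005)]))
E
```

```text
Traceback (most recent call last):
  File "h.py", line 19, in fit
    c=[(f((x0[0]+a,x0[1]+b)),x0[0]+a,x0[1]+b) for a in np.arange(-w,w+1e-6,.002) for b in np.arange(-w,w+1e-6,.002)]
        ~^^^^^^^^^^^^^^^^^^^
  File "h.py", line 18, in <lambda>
    f=lambda q:-sum(np.abs(samp(q[0],q[1],r+.003,z)-samp(q[0],q[1],r-.003,z)).sum(1).mean() for r,z in circ)
                ~~~^^^^^^^^^^^^^^^^^^^^^^^^^^^^^^^^^^^^^^^^^^^^^^^^^^^^^^^^^^^^^^^^^^^^^^^^^^^^^^^^^^^^^^^^^
  File "h.py", line 18, in <genexpr>
    f=lambda q:-sum(np.abs(samp(q[0],q[1],r+.003,z)-samp(q[0],q[1],r-.003,z)).sum(1).mean() for r,z in circ)
                                                    ~~~~^^^^^^^^^^^^^^^^^^^^
  File "h.py", line 15, in samp
    p=np.array([proj(n,[x+r*np.cos(t),y+r*np.sin(t),z]) for t in TH],np.float32)
                ~~~~^^^^^^^^^^^^^^^^^^^^^^^^^^^^^^^^^^^
  File "h.py", line 4, in proj
    c=ctrl.get_calibration(n);p=np.array(c["R"])@np.array(X,float)+np.array(c["t"]).ravel()
ValueError: time passes only in moves, steps and waits
```

```bash
sed -i 's/^from workcell import ctrl/from workcell import ctrl\nCAL={n:ctrl.get_calibration(n) for n in("top","side")}/; s/c=ctrl.get_calibration(n);/c=CAL[n];/' h.py
python3 - <<'E'
from h import *
for n in("top","side"):
  im=cv2.imread(f"pics/{n}0.png")
  print(n,"pot",fit(im,n,(.521,.2),[(.038,.06),(.033,.06)]),fit(im,n,(.521,.2),[(.033,.06)]),fit(im,n,(.521,.2),[(.038,.06)]),"lid",fit(im,n,(.557,-.039),[(.038,.014)]),"foot",fit(im,n,(.494,-.19),[(.038,.005)]))
E
```

```text
top pot (array([0.5222, 0.1993]), np.float64(-204.8)) (array([0.522 , 0.1991]), np.float64(-118.4)) (array([0.5215, 0.1982]), np.float64(-86.7)) lid (array([ 0.5581, -0.039 ]), np.float64(-126.1)) foot (array([ 0.4949, -0.1914]), np.float64(-56.2))
side pot (array([0.5211, 0.2033]), np.float64(-110.1)) (array([0.524 , 0.1958]), np.float64(-55.4)) (array([0.5218, 0.2018]), np.float64(-69.4)) lid (array([ 0.5566, -0.0357]), np.float64(-104.6)) foot (array([ 0.4899, -0.1843]), np.float64(-35.1))
```

```bash
cat >> h.py <<'E'
from scipy.spatial.transform import Rotation as Ro
def go(x,y,z):
    s=ctrl.sense();d=Ro.from_quat(s["eef_rot"]).inv().apply(np.array([x,y,z])-s["eef_pos"])*1000
    print("shift mm",np.round(d,1),"t",round(s["t"],2),"pos",np.round(s["eef_pos"],4),"rot",np.round(s["eef_rot"],4),"F",np.round(s["wrist_force"],2),"w",round(s["grip_width"],3),"gf",round(s["grasp_force"],1),"q7",round(s["joint_positions"][6],2))
E
python3 -c "from h import *; go(.5575,-.0385,.12)"
```

```text
shift mm [ 504.2 -434.1  111.3] t 0.75 pos [ 0.2483 -0.6276  0.2314] rot [0.9823 0.1873 0.     0.    ] F [ 0.07 -0.51  0.11] w 1.0 gf 0.0 q7 -0.07
```

>>> apply_moves --pt "20 -17 0 0" --pt "30 -26 0 0" --pt "30 -26 0 0" --pt "30 -26 0 0" --pt "30 -26 0 0" --pt "30 -26 0 0" --pt "30 -26 0 0" --pt "30 -26 0 0" --pt "30 -26 0 0" --pt "30 -26 0 0" --pt "30 -26 0 0" --pt "30 -26 0 0" --gripper 0 --grip_force 30

```text
t: 1.75
eef_pos: [0.4629, -0.2153, 0.2317]
eef_rot: [0.982, 0.187, 0.0, 0.0]
wrist_force: [0.6, -1.1, 0.4]
grip_width: 0.998
grasp_force: 0.0
```

>>> apply_moves --pt "25.7 -21.8 0 0" --pt "25.7 -21.8 0 0" --pt "25.7 -21.8 10 0" --pt "25.7 -21.8 20 0" --pt "25.7 -21.9 25 0" --pt "25.7 -22 25 0" --pt "0 0 31 0" --pt "0 0 20 0" --pt "0 0 0 0" --pt "0 0 0 0"

```text
t: 2.58
eef_pos: [0.5568, -0.0391, 0.1005]
eef_rot: [0.982, 0.187, -0.001, -0.0]
wrist_force: [-0.0, -0.4, 1.6]
grip_width: 1.0
grasp_force: 0.0
```

```bash
python3 - <<'E'
from h import *
go(.5575,-.0385,.018)
a=ctrl.capture("top");b=ctrl.capture("side");cv2.imwrite("pics/t1.png",a);cv2.imwrite("pics/s1.png",b)
u=proj("top",[.5575,-.0385,.03]).astype(int);v=proj("side",[.5575,-.0385,.05]).astype(int);print(u,v)
c=lambda i,p:cv2.resize(i[max(p[1]-50,0):max(p[1]-50,0)+100,p[0]-50:p[0]+50],(400,400),interpolation=cv2.INTER_CUBIC)
cv2.imwrite("pics/c1.png",np.hstack([c(a,u),c(b,v)]))
E
```

```text
shift mm [ 1.  -0.2 82.5] t 2.58 pos [ 0.5568 -0.0391  0.1005] rot [ 9.823e-01  1.872e-01 -8.000e-04 -2.000e-04] F [-0.04 -0.39  1.57] w 1.0 gf 0.0 q7 -1.38
[253 181] [250 191]
```

View pics/c1.png

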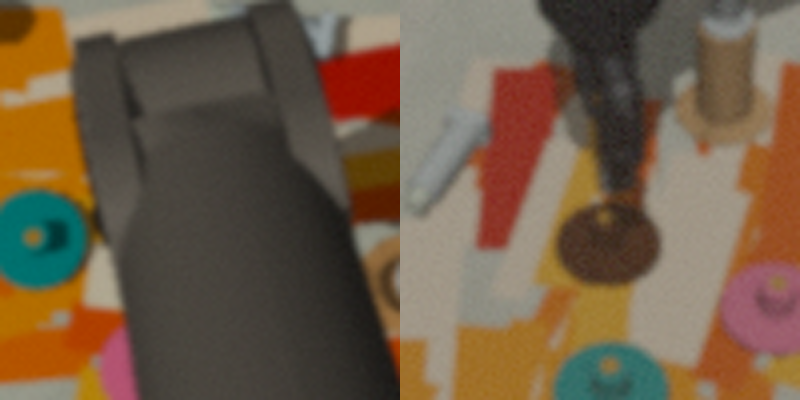

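The top view is now blocked by the arm. The side crop shows the fingers straddling the brown lid's knob line, with the lid at crop (607,243). I'll descend.

>>> apply_moves --pt "1 0 20 0" --pt "0 0 25 0" --pt "0 0 20 0" --pt "0 0 12 0" --pt "0 0 5 0" --pt "0 0 0 0" --pt "0 0 0 0"

```text
t: 3.27
eef_pos: [0.5589, -0.0387, 0.0199]
eef_rot: [0.982, 0.187, 0.001, 0.0]
wrist_force: [0.5, 0.0, 0.4]
grip_width: 1.002
grasp_force: 0.0
```

>>> apply_moves --pt "0 0 0 0" --pt "0 0 0 0" --pt "0 0 0 0" --pt "0 0 0 0" --pt "0 0 0 0" --pt "0 0 0 0" --pt "0 0 0 0" --pt "0 0 0 0" --pt "0 0 0 0" --pt "0 0 0 0" --gripper 255 --grip_force 30

```text
t: 4.1
eef_pos: [0.5583, -0.0387, 0.0192]
eef_rot: [0.982, 0.187, 0.0, 0.0]
wrist_force: [-2.1, 0.7, 6.5]
grip_width: 0.287
grasp_force: 29.1
```

>>> apply_moves --pt "0 0 -10 0" --pt "0 0 -25 0" --pt "0 0 -30 0" --pt "0 0 -30 0" --pt "0 0 -20 0" --pt "0 0 0 0"

```text
t: 4.6
eef_pos: [0.5603, -0.0386, 0.1387]
eef_rot: [0.982, 0.187, 0.003, 0.001]
wrist_force: [-0.0, 0.3, 0.6]
grip_width: 0.291
grasp_force: 29.6
```

```bash
python3 -c "from h import *; go(.522,.2,.12)"
```

```text
shift mm [  52.1 -236.    18.4] t 4.6 pos [ 0.5603 -0.0386  0.1387] rot [9.823e-01 1.872e-01 3.100e-03 7.000e-04] F [-0.03  0.34  0.64] w 0.291 gf 29.6 q7 -1.36
```

>>> apply_moves --pt "3 -13 0 0" --pt "6.5 -29 0 0" --pt "7 -32 0 0" --pt "7 -32 0 0" --pt "7 -32 0 0" --pt "7 -32 4 0" --pt "6.5 -30 6 0" --pt "5 -23 6 0" --pt "3 -13 2 0" --pt "0 0 0 0" --pt "0 0 0 0" --pt "0 0 0 0"

```text
t: 5.6
eef_pos: [0.5198, 0.199, 0.1159]
eef_rot: [0.982, 0.187, -0.0, 0.0]
wrist_force: [-0.0, -0.9, -0.2]
grip_width: 0.287
grasp_force: 29.6
```

```bash
python3 - <<'E'
from h import *
go(.522,.2,.12)
p=ctrl.sense()["eef_pos"];zo=p[2]-.0192
b=ctrl.capture("side");cv2.imwrite("pics/s2.png",b);a=ctrl.capture("top");cv2.imwrite("pics/t2.png",a)
print("lid",[fit(b,"side",p[:2],[(.038,zo+h)],.01) for h in(.008,.014)],"pot",fit(b,"side",(.521,.2),[(.038,.06)]))
v=proj("side",[.522,.2,.09]).astype(int);c=b[v[1]-50:v[1]+50,v[0]-50:v[0]+50];c=cv2.resize(c,(600,600),interpolation=cv2.INTER_CUBIC);cv2.imwrite("pics/c2.png",c);print(v)
E
```

```text
shift mm [ 2.4 -0.1 -4.1] t 5.6 pos [0.5198 0.199  0.1159] rot [ 9.824e-01  1.869e-01 -1.000e-04  2.000e-04] F [-0.01 -0.95 -0.22] w 0.287 gf 29.6 q7 -1.84
lid [(array([0.5186, 0.1976]), np.float64(-108.9)), (array([0.5178, 0.2011]), np.float64(-108.7))] pot (array([0.522 , 0.2036]), np.float64(-55.4))
[247 260]
```

View pics/c2.png

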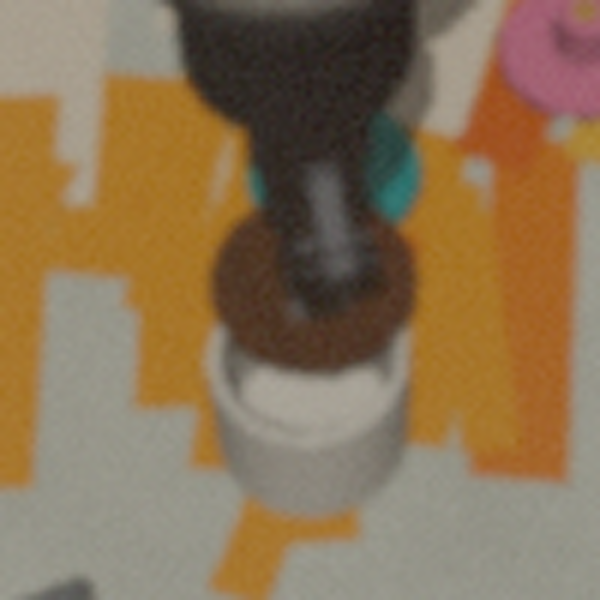

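The lid is in hand and level at crop (312,285), above the pot mouth at (308,390). It needs to go about 3.5 mm left in the image, which is +x.

>>> apply_moves --pt "3.5 0.3 5 0" --pt "0 0 10 0" --pt "0 0 10 0" --pt "0 0 5 0" --pt "0 0 0 0" --pt "0 0 0 0" --pt "0 0 0 0" --pt "0 0 0 0"

```text
t: 6.37
eef_pos: [0.5232, 0.2011, 0.0861]
eef_rot: [0.982, 0.187, 0.0, -0.0]
wrist_force: [-0.1, 1.2, -0.5]
grip_width: 0.287
grasp_force: 29.6
```

```bash
python3 - <<'E'
from h import *
go(.5232,.2,.0712)
p=ctrl.sense()["eef_pos"];zo=p[2]-.0192
b=ctrl.capture("side");cv2.imwrite("pics/s3.png",b)
print("lid",[fit(b,"side",p[:2],[(.038,zo+h)],.01) for h in(.008,.014)])
E
```

```text
shift mm [-0.4  1.  14.9] t 6.37 pos [0.5232 0.2011 0.0861] rot [ 9.823e-01  1.873e-01  3.000e-04 -1.000e-04] F [-0.1   1.16 -0.5 ] w 0.287 gf 29.6 q7 -1.87
lid [(array([0.5222, 0.1991]), np.float64(-113.7)), (array([0.5214, 0.2025]), np.float64(-113.0))]
```

Well aligned. I'll lower it slowly with small steps.

>>> apply_moves --pt "-0.2 0.7 3 0" --pt "0 0 3 0" --pt "0 0 3 0" --pt "0 0 2 0" --pt "0 0 0 0" --pt "0 0 0 0"

```text
t: 6.92
eef_pos: [0.523, 0.2002, 0.0746]
eef_rot: [0.982, 0.187, -0.0, 0.0]
wrist_force: [-0.3, 0.9, 0.4]
grip_width: 0.285
grasp_force: 29.6
```

>>> apply_moves --pt "0 0 1.5 0" --pt "0 0 1 0" --pt "0 0 0.5 0" --pt "0 0 0 0" --pt "0 0 0 0" --pt "0 0 0 0"

```text
t: 7.42
eef_pos: [0.5231, 0.2002, 0.0718]
eef_rot: [0.982, 0.187, 0.0, -0.0]
wrist_force: [1.6, 1.1, 0.2]
grip_width: 0.29
grasp_force: 29.6
```

>>> apply_moves --pt "0 0 0.7 0" --pt "0 0 0 0" --pt "0 0 0 0" --pt "0 0 0 0"

```text
t: 7.75
eef_pos: [0.5232, 0.2003, 0.0712]
eef_rot: [0.982, 0.187, 0.0, -0.0]
wrist_force: [0.2, -0.2, 2.9]
grip_width: 0.288
grasp_force: 30.0
```

>>> apply_moves --pt "0 0 0 0" --pt "0 0 0 0" --pt "0 0 0 0" --pt "0 0 0 0" --pt "0 0 0 0" --pt "0 0 0 0" --pt "0 0 0 0" --pt "0 0 0 0" --gripper 0

```text
t: 8.42
eef_pos: [0.5231, 0.2002, 0.0711]
eef_rot: [0.982, 0.187, 0.0, -0.0]
wrist_force: [0.4, 0.1, 0.7]
grip_width: 1.0
grasp_force: 0.0
```

>>> apply_moves --pt "0 0 -10 0" --pt "0 0 -25 0" --pt "0 0 -35 0" --pt "0 0 -40 0" --pt "0 0 -40 0" --pt "0 0 -20 0" --pt "-6 27 0 0" --pt "-7 32 0 0" --pt "-7 32 0 0" --pt "-7 32 0 0" --pt "-7 32 0 0"

```text
t: 9.33
eef_pos: [0.5484, 0.0422, 0.2421]
eef_rot: [0.982, 0.187, 0.0, -0.0]
wrist_force: [0.7, -0.5, 0.7]
grip_width: 1.0
grasp_force: 0.0
```

```bash
python3 - <<'E'
from h import *
go(.4937,-.190,.245)
a=ctrl.capture("top");b=ctrl.capture("side");cv2.imwrite("pics/t4.png",a);cv2.imwrite("pics/s4.png",b)
for n,i in(("side",b),("top",a)):print(n,"lid",fit(i,n,(.522,.2),[(.038,.066)],.01),"pot base",fit(i,n,(.522,.2),[(.038,0)],.01))
c=lambda n,i:cv2.resize(i[(v:=proj(n,[.522,.2,.08]).astype(int))[1]-40:v[1]+40,v[0]-40:v[0]+40],(400,400),interpolation=cv2.INTER_CUBIC)
cv2.imwrite("pics/c4.png",np.hstack([c("top",a),c("side",b)]));print(proj("top",[.522,.2,.08]).astype(int),proj("side",[.522,.2,.08]).astype(int))
E
```

```text
shift mm [-136.3  195.7   -3. ] t 9.33 pos [0.5484 0.0422 0.2421] rot [ 9.823e-01  1.874e-01  4.000e-04 -0.000e+00] F [ 0.7  -0.46  0.72] w 1.0 gf 0.0 q7 -1.46
side lid (array([0.5215, 0.2016]), np.float64(-105.1)) pot base (array([0.5218, 0.2002]), np.float64(-43.0))
top lid (array([0.5229, 0.2006]), np.float64(-89.9)) pot base (array([0.5255, 0.2157]), np.float64(-87.1))
[169 194] [247 263]
```

View pics/c4.png

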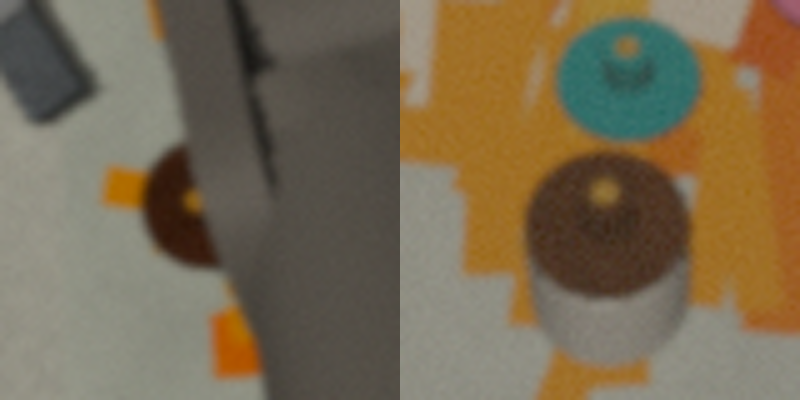

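The lid is seated level: the side crop shows the flange on the rim at (607,225) and the dot at (605,192). Next is the press.

>>> apply_moves --pt "-14 20 0 0" --pt "-20 29 0 0" --pt "-22 32 0 0" --pt "-22 32 0 0" --pt "-22 32 0 0" --pt "-20 28 0 0" --pt "-14 20 0 0" --pt "-2 3 0 0" --pt "0 0 0 0" --pt "0 0 0 0" --pt "0 0 0 0"

```text
t: 10.35
eef_pos: [0.4946, -0.1872, 0.2414]
eef_rot: [0.982, 0.188, 0.0, -0.0]
wrist_force: [0.4, 0.3, 0.4]
grip_width: 0.999
grasp_force: 0.0
```

```bash
python3 - <<'E'
from h import *
go(.4937,-.190,.112)
a=ctrl.capture("top");b=ctrl.capture("side");cv2.imwrite("pics/t5.png",a);cv2.imwrite("pics/s5.png",b)
c=lambda n,i,X:cv2.resize(i[(v:=proj(n,X).astype(int))[1]-40:v[1]+40,v[0]-40:v[0]+40],(400,400),interpolation=cv2.INTER_CUBIC)
P=[.522,.2,.09];Q=[.494,-.19,.17]
cv2.imwrite("pics/c5.png",np.hstack([c("top",a,P),c("side",b,Q)]));print(proj("top",P),proj("side",Q))
def dot(n,i):
  u=proj(n,P).astype(int);h=cv2.cvtColor(i,cv2.COLOR_BGR2HSV)[u[1]-7:u[1]+8,u[0]-7:u[0]+8,2].astype(float);h-=np.percentile(h,60);h[h<.4*h.max()]=0
  y,x=np.mgrid[-7:8,-7:8];uv=u+[(h*x).sum()/h.sum(),(h*y).sum()/h.sum()];print(n,uv,back(n,uv,.09))
dot("top",a);dot("side",b)
for n,i in(("side",b),("top",a)):print(n,"lid",fit(i,n,(.522,.2),[(.038,.066)],.01))
E
```

```text
shift mm [ -2.    2.3 129.4] t 10.35 pos [ 0.4946 -0.1872  0.2414] rot [ 9.821e-01  1.882e-01  2.000e-04 -2.000e-04] F [0.36 0.35 0.45] w 0.999 gf 0.0 q7 -0.98
[168.34831415 193.84963717] [282.11086947 125.01148035]
top [167.81234362 193.61301084] [0.52269594 0.20150325 0.09      ]
side [246.61990212 257.09298532] [0.5254088  0.19075587 0.09      ]
side lid (array([0.5216, 0.2015]), np.float64(-103.4))
top lid (array([0.5223, 0.1998]), np.float64(-117.5))
```

View pics/c5.png

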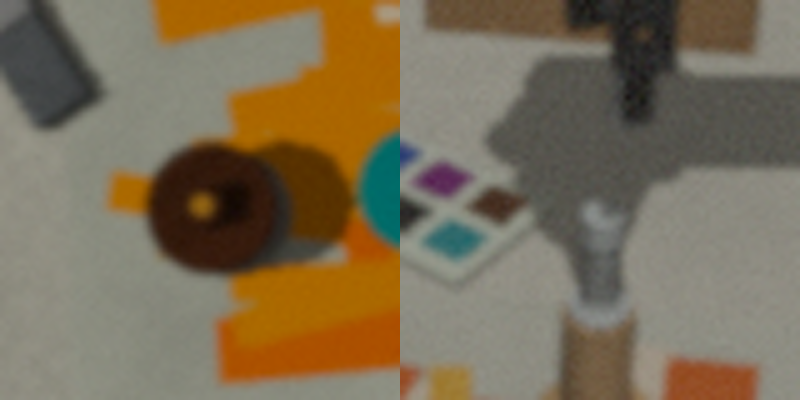

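The dot is at top crop (202,206), centred on the seated lid. In the side crop the press top is at (603,215) below the fingers. I'll descend to grip the barrel.

>>> apply_moves --pt "-2 2.3 15 0" --pt "0 0 25 0" --pt "0 0 30 0" --pt "0 0 30 0" --pt "0 0 20 0" --pt "0 0 9 0" --pt "0 0 0 0" --pt "0 0 0 0" --pt "0 0 0 0"

```text
t: 11.2
eef_pos: [0.4941, -0.1916, 0.1134]
eef_rot: [0.982, 0.187, 0.001, 0.0]
wrist_force: [0.0, -1.0, 1.0]
grip_width: 1.001
grasp_force: 0.0
```

>>> apply_moves --pt "0 0 0 0" --pt "0 0 0 0" --pt "0 0 0 0" --pt "0 0 0 0" --pt "0 0 0 0" --pt "0 0 0 0" --pt "0 0 0 0" --pt "0 0 0 0" --pt "0 0 0 0" --pt "0 0 0 0" --gripper 255 --grip_force 50

```text
t: 12.03
eef_pos: [0.4935, -0.192, 0.1124]
eef_rot: [0.982, 0.187, 0.0, 0.0]
wrist_force: [0.8, -4.4, 6.0]
grip_width: 0.269
grasp_force: 49.1
```

>>> apply_moves --pt "0.3 -0.9 0 0" --pt "0 0 -5 0" --pt "0 0 -10 0" --pt "0 0 -15 0" --pt "0 0 -20 0" --pt "0 0 -20 0" --pt "0 0 -20 0" --pt "0 0 -20 0" --pt "0 0 -15 0" --pt "0 0 -10 0" --pt "0 0 0 0" --pt "0 0 0 0"

```text
t: 13.03
eef_pos: [0.4929, -0.1904, 0.2466]
eef_rot: [0.982, 0.187, -0.0, -0.0]
wrist_force: [-0.5, 0.5, -2.2]
grip_width: 0.266
grasp_force: 49.8
```

```bash
python3 - <<'E'
from h import *
go(.5224,.2005,.247)
b=ctrl.capture("side");cv2.imwrite("pics/s6.png",b)
Q=[.4935,-.191,.15];v=proj("side",Q).astype(int);print(v)
t=max(v[1]-60,0);cv2.imwrite("pics/c6.png",cv2.resize(b[t:t+120,v[0]-60:v[0]+60],(600,600),interpolation=cv2.INTER_CUBIC));print(t)
E
```

```text
shift mm [ 1.713e+02 -3.526e+02 -3.000e-01] t 13.03 pos [ 0.4929 -0.1904  0.2466] rot [ 9.823e-01  1.873e-01 -1.000e-04 -1.000e-04] F [-0.5   0.49 -2.22] w 0.266 gf 49.8 q7 -0.98
[282 130]
70
```

View pics/c6.png

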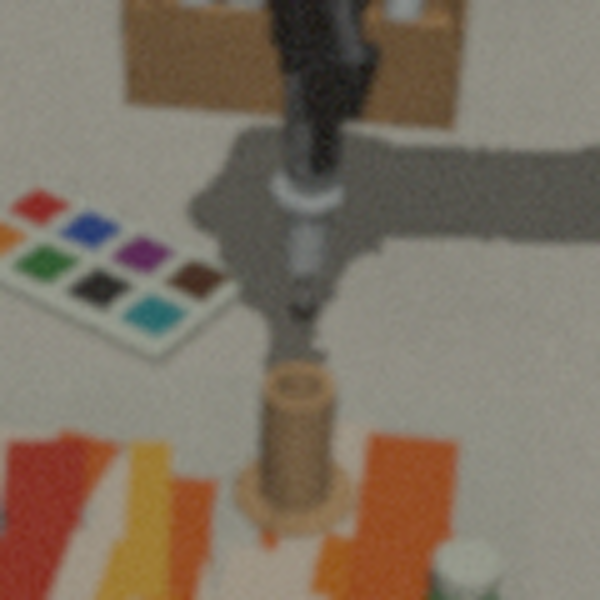

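The press is out, with its foot at crop (301,312) above the empty holder mouth at (298,383), and it looks upright. I'll carry it over the lid.

>>> apply_moves --pt "6 -12 0 0" --pt "12 -25 0 0" --pt "15 -31 0 0" --pt "17 -35 0 0" --pt "17 -35 0 0" --pt "17 -35 0 0" --pt "17 -35 0 0" --pt "17 -35 0 0" --pt "17 -35 0 0" --pt "15 -31 0 0" --pt "12 -25 0 0" --pt "9 -19 0 0"

```text
t: 14.08
eef_pos: [0.5212, 0.2034, 0.2456]
eef_rot: [0.982, 0.188, -0.001, -0.0]
wrist_force: [-0.0, 0.6, -2.0]
grip_width: 0.268
grasp_force: 49.7
```

>>> apply_moves --pt "0 0 5 0" --pt "0 0 10 0" --pt "0 0 10 0" --pt "0 0 5 0" --pt "0 0 0 0" --pt "0 0 0 0" --pt "0 0 0 0" --pt "0 0 0 0"

```text
t: 14.75
eef_pos: [0.5225, 0.2003, 0.2175]
eef_rot: [0.982, 0.187, 0.0, -0.0]
wrist_force: [-0.2, -0.3, -1.1]
grip_width: 0.27
grasp_force: 49.7
```

```bash
python3 - <<'E'
from h import *
go(.5224,.2005,.217)
b=ctrl.capture("side");cv2.imwrite("pics/s7.png",b);a=ctrl.capture("top");cv2.imwrite("pics/t7.png",a)
p=ctrl.sense()["eef_pos"];tip=[p[0],p[1],p[2]-.103]
print("tip px",proj("side",tip),"collar",proj("side",[p[0],p[1],p[2]-.067+.045]),"dot",proj("side",[.5224,.2005,.09]))
v=proj("side",[.522,.2,.12]).astype(int);print(v)
cv2.imwrite("pics/c7.png",cv2.resize(b[v[1]-50:v[1]+50,v[0]-50:v[0]+50],(600,600),interpolation=cv2.INTER_CUBIC))
E
```

```text
shift mm [-0.  -0.2  0.5] t 14.75 pos [0.5225 0.2003 0.2175] rot [ 9.824e-01  1.870e-01  4.000e-04 -1.000e-04] F [-0.16 -0.26 -1.07] w 0.27 gf 49.7 q7 -1.8
tip px [246.73864647 254.97747519] collar [245.25885955 232.88556094] dot [247.15215869 261.03320229]
[246 253]
```

View pics/c7.png

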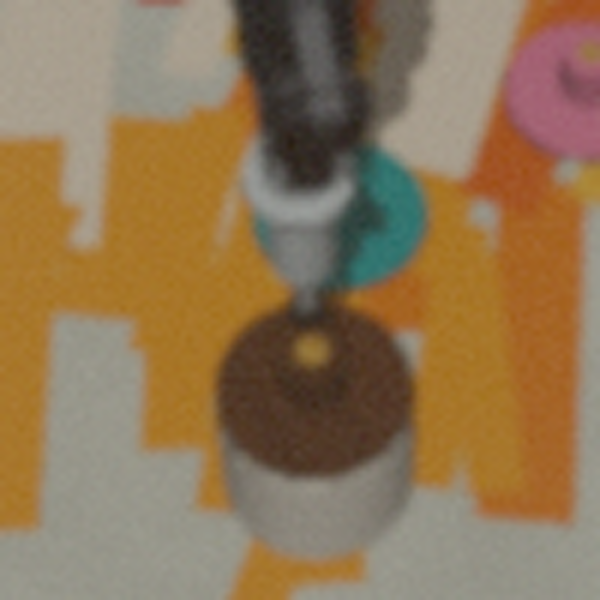

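The collar is at (300,190), the foot at about (308,318) and the dot at (313,351). The tip is over the dot to within about 1 mm, so I'll lower it.

>>> apply_moves --pt "-0.6 -0.3 5 0" --pt "0 0 7 0" --pt "0 0 6 0" --pt "0 0 3 0" --pt "0 0 1 0" --pt "0 0 0 0" --pt "0 0 0 0" --pt "0 0 0 0"

```text
t: 15.52
eef_pos: [0.5217, 0.2007, 0.1953]
eef_rot: [0.982, 0.187, 0.0, -0.0]
wrist_force: [-0.1, 0.4, -1.1]
grip_width: 0.269
grasp_force: 49.7
```

>>> apply_moves --pt "0 0 1 0" --pt "0 0 1 0" --pt "0 0 1 0" --pt "0 0 0.5 0" --pt "0 0 0 0" --pt "0 0 0 0"

```text
t: 16.02
eef_pos: [0.5216, 0.2006, 0.1917]
eef_rot: [0.982, 0.187, 0.0, -0.0]
wrist_force: [0.2, 0.2, -0.5]
grip_width: 0.268
grasp_force: 49.7
```

```bash
python3 - <<'E'
from h import *
go(.522,.2005,.185)
b=ctrl.capture("side");cv2.imwrite("pics/s8.png",b)
print([np.round(ctrl.sense()["wrist_force"],2)])
print("lid",fit(b,"side",(.522,.2),[(.038,.066)],.01))
E
```

```text
shift mm [0.3 0.2 6.7] t 16.02 pos [0.5216 0.2006 0.1917] rot [ 9.823e-01  1.872e-01  1.000e-04 -0.000e+00] F [ 0.19  0.19 -0.48] w 0.268 gf 49.7 q7 -1.81
[array([ 0.86, -0.17,  0.38])]
lid (array([0.5215, 0.2014]), np.float64(-101.2))
```

>>> apply_moves --pt "0 0 1 0" --pt "0 0 1 0" --pt "0 0 1 0" --pt "0 0 0 0" --pt "0 0 0 0" --pt "0 0 0 0"

```text
t: 16.57
eef_pos: [0.5216, 0.2006, 0.1886]
eef_rot: [0.982, 0.187, 0.0, -0.0]
wrist_force: [0.6, -0.9, 0.8]
grip_width: 0.267
grasp_force: 49.7
```

>>> apply_moves --pt "0 0 1 0" --pt "0 0 1 0" --pt "0 0 1 0" --pt "0 0 0.7 0" --pt "0 0 0 0" --pt "0 0 0 0" --pt "0 0 0 0"

```text
t: 17.15
eef_pos: [0.5216, 0.2006, 0.185]
eef_rot: [0.982, 0.187, 0.0, -0.0]
wrist_force: [-0.1, -0.9, 2.6]
grip_width: 0.269
grasp_force: 49.8
```

```bash
python3 - <<'E'
from h import *
f=[]
for k in range(12):
  b=ctrl.capture("side");f.append(ctrl.sense()["wrist_force"])
print(np.mean(f,0),np.std(f,0));go(.522,.2005,.185)
cv2.imwrite("pics/s9.png",b);print("lid",fit(b,"side",(.522,.2),[(.038,.066)],.01))
v=proj("side",[.522,.2,.12]).astype(int)
cv2.imwrite("pics/c9.png",cv2.resize(b[v[1]-50:v[1]+50,v[0]-50:v[0]+50],(600,600),interpolation=cv2.INTER_CUBIC))
E
```

```text
[ 0.74913106 -0.58910748  1.51913328] [0.52626782 0.59817335 0.40291147]
shift mm [ 0.4  0.2 -0.1] t 17.75 pos [0.5215 0.2006 0.1849] rot [ 0.9823  0.1873  0.     -0.    ] F [ 0.37 -0.88  1.81] w 0.266 gf 49.8 q7 -1.81
lid (array([0.5217, 0.2014]), np.float64(-101.0))
```

View pics/c9.png

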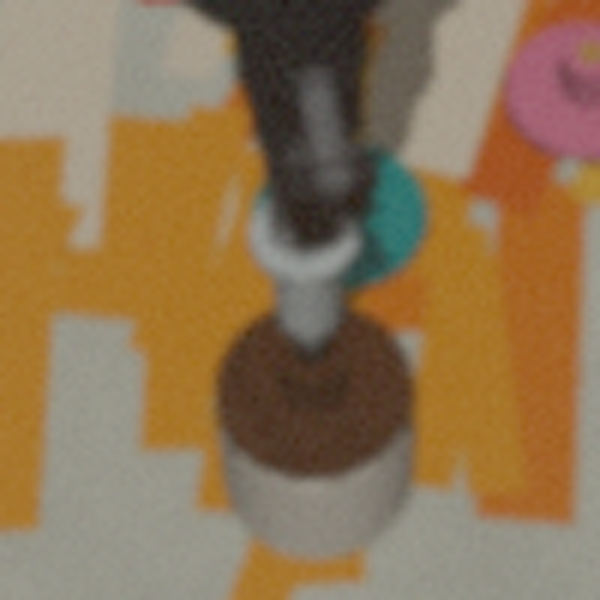

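The foot now covers the dot. The mean wrist force of +1.5 N plus the 1.7 N press weight gives about 3.2 N on the lid, or roughly 8–9 mm of travel. The lid and pot are unmoved, so I'm handing it in.

```bash
python3 -c "from workcell import ctrl; print(ctrl.sign_off())"
```

```text
the job is handed in; nothing more can be done
None
```

The job is handed in with no verdict returned: the lid sits level on the unmoved pot, and the gripper still holds the press upright on the brass dot at about 3.2 N, roughly halfway in (estimated from wrist force and height).

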